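# One turn of the magnifier stand's hand wheel

### The arm

A 6-joint arm with a two-finger parallel gripper is mounted at the origin on the work surface. World frame = base frame: x ahead of the robot, y to its left, z up, the work surface at z = 0. Lengths are in m, angles in degrees, forces in N, time in s.
With the tool pointing down it reaches from about 0.275 to 0.725 m from the base axis. Payload 15.9 kg.
Tool frame: the origin (TCP) lies on the centre line of the jaws, within the pads' length; the fingertips stand 8 mm ahead of it and the grasp point (between the pads) lies 11 mm behind it; z points along the fingers, y is the direction in which the jaws open and shut (so a half turn about z gives the same grasp; the last joint's range is limited). The gripper opens to 85 mm and grips with 20 to 120 N. Pads are 22 mm wide; open, the fingers measure 114 mm over their backs; the gripper's body (76 mm by 85 mm) begins 54 mm behind the grasp point. The pads swing forward as they close: fully open they stand 13 mm farther back than shut.
Start: joints at [73.625, 12.198, -1.971, 75.831, 0, 90], TCP at [0.141, 0.48, 0.239] pointing down, gripper open.
Joint ranges: [-170.91, 170.91], [-42.67, 98.43], [-65.05, 77.54], [-120.47, 116.71], [-90, 82.35], [-180, 180]. Speed limits (degrees/s): [108.29, 108.29, 136.94, 147.25, 180, 180].

### API

Orientations are given as a 3x3 rotation matrix whose columns are the frame's x, y, z axes.
In Python, from cell import ctrl, snapshot, get_calibration, job, look_for, regions_of gives the robot as it stands.
- The arm moves only by the shell command python3 -m pendant 'ROWS' [FORCE]. ROWS is JSON, a list of rows, each an object of numbers: "jaw": the finger opening in cm, from 0 to 8.54; "tx", "ty", "tz": the shift along the tool's x, y, z in cm; "spin": the turn about the tool's z in rad. A call has 1 to 5 rows; each row is the pose to reach, as a shift and turn from the pose commanded when the call began, along the tool's axes at that moment; what a row does not reach only later rows make up. A row lasts 1/12 s, in which the tool goes at most 41.7 mm and 7.16 degrees, less where a joint would pass 70% of its speed; a pose out of reach is approached as far as the arm can. A call with a gripper value outside its range is refused whole. The fingers move at their own pace and stop on an object; FORCE is the grip in N (left out, the last holds). Time passes only in rows, so rows that repeat a pose let the fingers close. It gives the time, the measured TCP pose, the force and the opening at its end, in the units of the state.
- ctrl.observe(): the state, without advancing time (a new reading comes with each control period).
- snapshot(name): name is "scene" or "top" or "wrist"; returns the picture (420x560x3 uint8, red, green, blue); there is no depth.
- get_calibration(name): a dict with "fovy" (degrees; the focal length in pixels is half the picture's height over the tangent of half this angle, whatever the lens; pixels are square), "cx", "cy" (the principal point, pixels), "k1" (the pictures are not rectified: a ray, as slopes to the right and down, at radius r is drawn at 1 + k1 r^2 times it, then the intrinsics apply), "position" and "orientation" of the camera in the world. Camera axes: x right, y down, z forward; pixel columns grow to the right and rows downward; lengths in m; the calibration is good to about 2 mm. A picture is of the moment at which its call begins: read the wrist's pose just before it. get_calibration takes no time and is no camera call; for the wrist camera it gives the pose at the moment of the call.
- job.sign_off(): hands the job in, once; it reports no verdict.
Trained networks look in the newest picture that a camera, given by its name, has taken for a name from the list of things; names that differ only in an ending like _2 or _b are one class to them, and where a whole thing is asked for, a point or a joint stands for the part that bears it (a point fixed in the world has none). Each returns a list of dicts, best first, with "p" (0 to 1); they miss things now and then, are a little off and sometimes report something else, mostly with a low value. They report only what shows in the picture. A call takes as long as a camera call.
- look_for(camera, target): "box" ([left, top, width, height] in pixels, round what is visible of it).
- regions_of(camera, target): "pixels" (420x560 bool, what is visible of it) and "box" ([left, top, width, height] in pixels, round what is visible of it).
The state is a dict: "clock": time; "joints": joint angles; "qd": joint speeds; "effort": joint torques, N m; "tcp_pos": TCP position; "tool_rot": TCP orientation; "contact_force": force on the tool from outside, world axes, zero at the start; "ft_torque": the same for the moment, N m; "width": opening from 0.0 (shut) to 1.0 (fully open).
Only numpy, scipy, OpenCV 4.12 (cv2) and the standard library are available. Lean on these libraries where they do the work, as an engineer would, in place of code of your own. Each camera call takes 0.05 s, during which the arm holds its last target. There are 200 camera calls.

### The job

Raise the specimen stage of the magnifier stand by exactly one turn: with the fingertips, gently push the orange handle of the black hand wheel anticlockwise (seen from above) through one full turn, so that the handle ends where it began, then leave the wheel alone. Only push the handle, do not pinch it, and leave the jar, the dropper bottle and the spectacle case where they stand.

Things in the scene. Friction and masses are not known exactly. Their poses are not given: they have to be found in the camera images.
- stand: The white magnifier stand, fixed to the bench. Origin on the bench surface, under the hand wheel's axis (the axis is its vertical z). Its footplate is 170 mm along x, runs from y = +75 mm to -325 mm and is 22 mm high; a gearbox 150 x 150 mm about the origin rises to 64 mm. The stage lies at y = -240 mm under a blue-rimmed lens (72 mm across, top 196 mm above the bench) held by a steel post at x = 55, y = -305 mm (197 mm high, with a 28 mm wide collar at its top).
- handle (a point): Centre of the top of the orange upright handle, 62 mm from the wheel's axis and 140 mm above the bench. It stands on the rim of the black wheel: rim 138 mm over all, its top 88 mm above the bench; three steel spokes at rim level and a steel hub 36 mm in diameter, 92 mm high. Nothing else stands over the wheel.
- handle_post: The same orange handle as a  a round post 22 mm in diameter, straight and free from 88 to 136 mm above the bench. Origin on its axis at its foot, 86 mm above the bench. It goes round with the wheel and, as crank handles do, spins easily about its own upright axis, so its yaw tells nothing.
- wheel (a joint): Turn of the hand wheel in rad; grows anticlockwise seen from above. It starts anywhere from 0.3 to 6.0, and end stops lie at -0.2 and 14. At value q the handle lies in the stand's frame at the angle q from its x axis towards its y axis. The wheel needs about 2.5 N at the handle, stays where it is left and does not coast. One full turn anticlockwise raises the stage by 12 mm.
- stage_top (a point): Centre of the top face of the black specimen stage (110 x 90 mm), which rides up with the wheel, 12 mm a turn; 86 to 113 mm above the bench.
- jar: Amber jar with white cap, 52 mm in diameter, 65 mm high; origin at the centre of its underside. Bystander.
- dropper: Green dropper bottle with black cap, 36 mm in diameter, 85 mm high; origin at the centre of its underside. Bystander.
- case: Blue spectacle case, 62 x 160 x 36 mm (x, y, z); origin at the centre of its underside. Bystander.

How it is judged:
By the outcome, as a careful person would: the job done as asked, in the order asked, and still so for the second after the job is handed in, with the robot touching nothing.
It also fails if it takes over 58 s, if anything falls off the work surface, if the arm or the gripper's body presses on something with over 40 N, if the wrist force passes 120 N, or if a joint passes its speed limit or range.

## Working session

There is one attempt and no reset: what is moved stays moved. The work goes in short steps, Python scripts to look and compute and a shell command to move; the robot and the scene stay as the last step left them, time stands still between calls to the robot, and variables do not carry over. Pictures are saved under pics/ and viewed, about 8 in all and at most 12, crops included, and the job is handed in when it is done.

```bash
mkdir -p pics; cat > h.py <<'E'
import numpy as np, cv2
from cell import ctrl, snapshot, get_calibration, job, look_for, regions_of
def ray(cal,u,v):
    f=210/np.tan(np.radians(cal["fovy"]/2)); d=np.array([(u-cal["cx"])/f,(v-cal["cy"])/f])
    s=d.copy()
    for _ in range(30): s=d/(1+cal["k1"]*(s@s))
    return np.array(cal["position"]),np.array(cal["orientation"])@np.array([s[0],s[1],1.])
def at(cal,u,v,z):
    p,d=ray(cal,u,v); return p+d*(z-p[2])/d[2]
def proj(cal,P):
    f=210/np.tan(np.radians(cal["fovy"]/2)); c=np.array(cal["orientation"]).T@(np.array(P)-cal["position"])
    s=c[:2]/c[2]; s=s*(1+cal["k1"]*(s@s)); return f*s+[cal["cx"],cal["cy"]]
def tri(rays):
    A=0;b=0
    for p,d in rays:
        d=d/np.linalg.norm(d);M=np.eye(3)-np.outer(d,d);A=A+M;b=b+M@p
    return np.linalg.solve(A,b)
E
python3 - <<'E'
from h import *
print(ctrl.observe())
ims=[]
for c in ["scene","top"]:
    im=snapshot(c); cv2.imwrite(f"pics/{c}0.png",im[:,:,::-1])
    cal=get_calibration(c); print(c,cal)
    for t in ["stand","handle_post","wheel","stage_top","jar","dropper","case"]:
        print(t,[(r["box"],round(r["p"],2)) for r in look_for(c,t)[:2]])
E
```

```text
{'clock': 0.0, 'joints': array([ 7.36254448e+01,  1.22235955e+01, -2.00853414e+00,  7.58306896e+01,
       -2.30063305e-03,  9.00008448e+01]), 'qd': array([ 0.02989147, -0.05895082,  0.08980265,  0.03234375,  0.08698912,
        0.01141808]), 'effort': array([ 5.24416566e-03, -6.86151481e+01,  4.87119055e+01,  1.75497128e-02,
        1.84330274e-04,  1.69590017e-06]), 'tcp_pos': array([0.1408769 , 0.47940082, 0.23882465]), 'tool_rot': array([[-9.59435121e-01,  2.81929380e-01, -2.70567530e-04],
       [ 2.81929507e-01,  9.59434533e-01, -1.06325065e-03],
       [-4.01697636e-05, -1.09640098e-03, -9.99999398e-01]]), 'contact_force': array([-0.34568152,  0.03725115,  0.17908446]), 'ft_torque': array([ 0.01600646, -0.01732488,  0.01174075]), 'width': 0.9996192884767684}
scene {'fovy': 43.09544328627681, 'cx': 284.61602684574973, 'cy': 210.05870589413055, 'k1': -0.15195497931193536, 'position': array([1.21999566, 0.56189466, 1.00101326]), 'orientation': array([[-6.79282100e-01,  5.48596709e-01, -4.87460235e-01],
       [ 7.33877136e-01,  5.08167635e-01, -4.50766020e-01],
       [ 4.2275980
[... 400 characters left out ...]
 57.32442294410253, 'cx': 282.5750496228482, 'cy': 206.90755078931076, 'k1': -0.08852121493067554, 'position': array([0.56511331, 0.04113175, 0.87132434]), 'orientation': array([[-0.00398606, -0.99515349,  0.09825298],
       [-0.99971582,  0.00627497,  0.02299801],
       [-0.02350308, -0.09813339, -0.99489569]])}
stand [([268.9, 166.8, 213.2, 106.0], 0.77)]
handle_post [([280.0, 247.3, 12.2, 10.0], 0.39)]
wheel [([272.7, 198.3, 69.1, 66.0], 0.63)]
stage_top [([400.5, 185.7, 48.4, 59.0], 0.71)]
jar [([304.2, 128.8, 25.5, 23.3], 0.63), ([360.7, 148.2, 18.5, 16.6], 0.19)]
dropper [([360.1, 146.0, 19.3, 16.9], 0.69), ([397.7, 184.3, 50.6, 59.4], 0.63)]
case [([204.5, 194.0, 36.6, 77.0], 0.73)]
```

```bash
python3 - <<'E'
from h import *
a=cv2.imread("pics/scene0.png")[90:310,140:420];b=cv2.imread("pics/top0.png")[90:310,180:500]
b=cv2.resize(b,None,fx=1.25,fy=1.25)
a=cv2.resize(a,(350,275))
cv2.imwrite("pics/v1.png",np.hstack([a,b]))
ct=get_calibration("top");cs=get_calibration("scene")
# wheel hub: centre of wheel box in both; handle top
print("wheel top@.088",at(ct,272.7+34.5,198.3+33,.088),"stage",at(ct,424.7,215.2,.09))
print("handle top",at(ct,286,252.3,.12), "tri",tri([ray(ct,286,252.3),ray(cs,317.7,196)]))
print("tri stage",tri([ray(ct,424.7,215.2),ray(cs,215.2,163.7)]))
for n,(u,v,z) in dict(jar=(317,140.5,.065),drop=(369.7,154.5,.085),case=(222.8,232.5,.036)).items(): print(n,at(ct,u,v,z))
E
```

```text
wheel top@.088 [0.59227484 0.00931111 0.088     ] stage [ 0.62337836 -0.2318125   0.09      ]
handle top [0.55055084 0.05218963 0.12      ] tri [0.55165448 0.05070026 0.10622723]
tri stage [ 0.62266601 -0.23383773  0.07658215]
jar [ 0.78767624 -0.0147984   0.065     ]
drop [ 0.75154173 -0.12303299  0.085     ]
case [0.59224752 0.19129169 0.036     ]
```

View pics/v1.png

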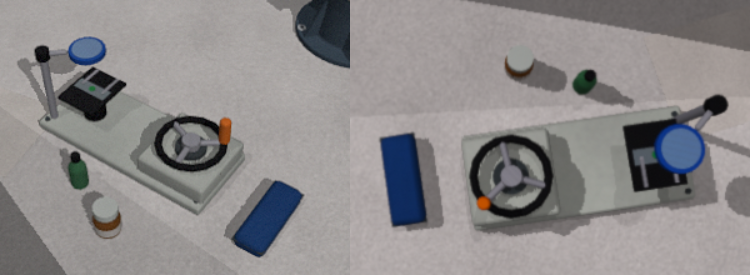

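The views show the stand with its stage to -y, and the handle on the robot side, left of the wheel centre (top crop about 483,203; hub 512,176). The wheel centre is at about (0.592, 0.009) and the handle at about (0.551, 0.051). I'll move in for a wrist look.

```bash
python3 -m pendant '[{"jaw":0,"tx":-3,"ty":-2,"tz":-1,"spin":0.1},{"jaw":0,"tx":-6.5,"ty":-4,"tz":-2,"spin":0.2},{"jaw":0,"tx":-10,"ty":-6,"tz":-3,"spin":0.3},{"jaw":0,"tx":-13.5,"ty":-8,"tz":-4,"spin":0.4},{"jaw":0,"tx":-17,"ty":-10,"tz":-5,"spin":0.5}]'
cat >> h.py <<'E'
def plan(P,yaw):
    o=ctrl.observe(); R=np.array(o["tool_rot"]); d=R.T@(np.array(P)-o["tcp_pos"])*100
    y=np.degrees(np.arctan2(R[1,0],R[0,0])); s=-((yaw-y+180)%360-180)
    print("clk",round(o["clock"],2),"tcp",np.round(o["tcp_pos"],4),"yaw",round(y,2),"j1,j6",np.round(o["joints"][[0,5]],1),"F",np.round(o["contact_force"],1))
    print("tx,ty,tz cm",np.round(d,2),"spin rad",round(np.radians(s),3))
E
python3 -c "
from h import *
plan([.50,.05,.29],44)"
```

```text
clock: 1.22
tcp_pos: [0.2766, 0.3343, 0.2899]
tool_rot: [[-0.704, 0.71, 0.0], [0.71, 0.704, 0.0], [0.0, 0.0, -1.0]]
contact_force: [0.5, 1.5, -0.5]
width: 0.305
clk 1.22 tcp [0.2766 0.3343 0.2899] yaw 134.73 j1,j6 [50.4 95.7] F [ 0.5  1.5 -0.5]
tx,ty,tz cm [-3.592e+01 -4.140e+00 -1.000e-02] spin rad 1.584
```

```bash
python3 -m pendant '[{"jaw":0,"tx":-3.8,"ty":-0.5,"spin":0.12},{"jaw":0,"tx":-7.6,"ty":-0.9,"spin":0.24},{"jaw":0,"tx":-11.4,"ty":-1.3,"spin":0.36},{"jaw":0,"tx":-15.2,"ty":-1.7,"spin":0.48},{"jaw":0,"tx":-19,"ty":-2.1,"spin":0.6}]'
python3 -c "
from h import *
plan([.50,.05,.29],44)"
```

```text
clk 1.22 tcp [0.2766 0.3343 0.2899] yaw 134.73 j1,j6 [50.4 95.7] F [ 0.5  1.5 -0.5]
tx,ty,tz cm [-3.592e+01 -4.140e+00 -1.000e-02] spin rad 1.584invalid input at $[0]: expected keys jaw, tx, ty, tz, spin
```

```bash
python3 -m pendant '[{"jaw":0,"tx":-3.8,"ty":-0.5,"tz":0,"spin":0.12},{"jaw":0,"tx":-7.6,"ty":-0.9,"tz":0,"spin":0.24},{"jaw":0,"tx":-11.4,"ty":-1.3,"tz":0,"spin":0.36},{"jaw":0,"tx":-15.2,"ty":-1.7,"tz":0,"spin":0.48},{"jaw":0,"tx":-19,"ty":-2.1,"tz":0,"spin":0.6}]'
python3 -c "
from h import *
plan([.48,.05,.29],44)"
```

```text
clock: 1.63
tcp_pos: [0.3961, 0.1848, 0.2895]
tool_rot: [[-0.178, 0.984, 0.001], [0.984, 0.178, 0.0], [0.0, 0.001, -1.0]]
contact_force: [1.0, 0.7, 0.2]
width: -0.002
clk 1.63 tcp [0.3961 0.1848 0.2895] yaw 100.26 j1,j6 [ 25.  104.8] F [1.  0.7 0.2]
tx,ty,tz cm [-14.76   5.85  -0.05] spin rad 0.982
```

```bash
python3 -m pendant '[{"jaw":0,"tx":-3.2,"ty":1.2,"tz":0,"spin":0.12},{"jaw":0,"tx":-6.4,"ty":2.5,"tz":0,"spin":0.24},{"jaw":0,"tx":-9.6,"ty":3.8,"tz":0,"spin":0.36},{"jaw":0,"tx":-12.5,"ty":5,"tz":0,"spin":0.48},{"jaw":0,"tx":-14.8,"ty":5.9,"tz":0,"spin":0.6}]'
python3 - <<'E'
from h import *
plan([.48,.05,.29],44)
cal=get_calibration("wrist"); im=snapshot("wrist"); cv2.imwrite("pics/w1.png",im[:,:,::-1]); print(cal)
np.save("w1.npy",cal,allow_pickle=True)
for t in ["handle_post","handle","wheel","stand"]: print(t,[(r["box"],round(r["p"],2)) for r in look_for("wrist",t)[:2]])
print(proj(cal,[.592,.009,.092]),proj(cal,[.551,.051,.14]))
E
```

```text
clock: 2.05
tcp_pos: [0.4815, 0.0498, 0.2893]
tool_rot: [[0.41, 0.912, 0.0], [0.912, -0.41, -0.0], [-0.0, 0.0, -1.0]]
contact_force: [0.2, 0.5, -0.6]
width: 0.001
clk 2.05 tcp [0.4815 0.0498 0.2893] yaw 65.82 j1,j6 [  5.9 120.1] F [ 0.2  0.5 -0.6]
tx,ty,tz cm [-0.04 -0.14 -0.07] spin rad 0.381
{'fovy': 69.2471354991867, 'cx': 279.4889281319568, 'cy': 211.04375921061808, 'k1': -0.046428280625954894, 'position': array([0.51578109, 0.12695044, 0.42341369]), 'orientation': array([[ 9.12136263e-01, -3.87186741e-01, -1.34513439e-01],
       [-4.09887049e-01, -8.61450564e-01, -2.99825837e-01],
       [ 2.11911496e-04,  3.28617335e-01, -9.44463129e-01]])}
handle_post [([330.5, 149.3, 28.7, 29.4], 0.59)]
handle [([325.7, 146.0, 32.9, 31.5], 0.77)]
wheel [([322.7, 113.7, 118.7, 117.8], 0.66), ([328.8, 146.4, 29.4, 31.6], 0.62)]
stand [([287.3, 83.4, 268.7, 325.4], 0.84)]
[384.79487188 178.13668864] [346.54411863 167.17528706]
```

View pics/w1.png

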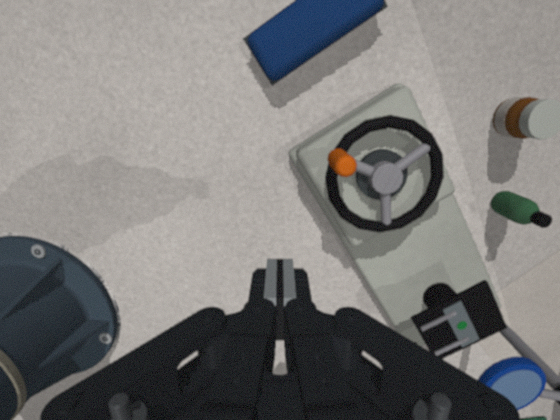

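The wrist view shows the hub at about (388,179) and the orange handle from (337,157) to (347,167). The hub prediction (385,178) and the handle-top prediction (347,167) agree with this. Next I'll refine centre and handle together.

```bash
python3 - <<'E'
from h import *
C={"wrist":np.load("w1.npy",allow_pickle=True).item(),"top":get_calibration("top"),"scene":get_calibration("scene")}
F={"wrist":"w1","top":"top0","scene":"scene0"}
rh=[]
for n in C:
    im=cv2.imread(f"pics/{F[n]}.png"); h=cv2.cvtColor(im,cv2.COLOR_BGR2HSV)
    m=cv2.inRange(h,(4,170,90),(16,255,255))
    k,l,s,c=cv2.connectedComponentsWithStats(m); 
    i=1+np.argmax(s[1:,4]); print(n,s[i],c[i],"at z.114",at(C[n],*c[i],.114)); rh.append(ray(C[n],*c[i]))
    # hub: bright-grey not easy; dark rim outer ellipse
    d=cv2.inRange(h,(0,0,0),(180,255,50))
    k,l,s,c=cv2.connectedComponentsWithStats(d)
    e=proj(C[n],[.592,.009,.08])
    for i in range(1,k):
        x,y,w,hh,a=s[i]
        if a>300 and x<e[0]<x+w and y<e[1]<y+hh:
            cn=cv2.findContours((l==i).astype(np.uint8),cv2.RETR_EXTERNAL,cv2.CHAIN_APPROX_NONE)[0][0]
            E=cv2.fitEllipse(cv2.convexHull(cn)); print("rim",s[i],E,at(C[n],*E[0],.082))
print("handle tri",tri(rh), tri(rh[:2]))
E
```

```text
wrist [329 148  27  28 516] [341.95542636 162.09883721] at z.114 [0.55174241 0.05088795 0.114     ]
rim [ 326  116  116  116 3048] ((384.1556091308594, 173.53668212890625), (109.182861328125, 120.94427490234375), 48.81509017944336) [0.59528676 0.0109009  0.082     ]
top [ 89  97  23  61 200] [100.345 127.19 ] at z.114 [0.81056586 0.44081647 0.114     ]
rim [ 276  198   67   67 1066] ((308.7742614746094, 230.88424682617188), (65.39508819580078, 66.00711059570312), 128.18312072753906) [0.59331696 0.00583238 0.082     ]
scene [315 185  10  21 161] [319.71428571 194.51552795] at z.114 [0.55216033 0.05385934 0.114     ]
rim [263 183  59  44 697] ((292.24981689453125, 204.6854705810547), (43.79085922241211, 57.8350830078125), 91.45205688476562) [0.59652786 0.00959447 0.082     ]
handle tri [0.64792055 0.18940084 0.40032659] [0.55922137 0.16371462 0.66182979]
```

```bash
python3 -c "
from h import *
plan([.578,.0773,.11],45.3)"
```

```text
clk 2.3 tcp [0.4803 0.0522 0.2893] yaw 66.29 j1,j6 [  6.2 119.9] F [ 0.5 -0.   0.4]
tx,ty,tz cm [ 6.23  7.94 17.92] spin rad 0.366
```

```bash
python3 -m pendant '[{"jaw":0,"tx":2.1,"ty":2.6,"tz":0,"spin":0.1},{"jaw":0,"tx":4.2,"ty":5.3,"tz":1,"spin":0.2},{"jaw":0,"tx":6.2,"ty":7.9,"tz":3,"spin":0.3},{"jaw":0,"tx":6.2,"ty":7.9,"tz":6,"spin":0.366},{"jaw":0,"tx":6.2,"ty":7.9,"tz":9,"spin":0.366}]'
python3 - <<'E'
from h import *
plan([.578,.0773,.11],45.3)
cal=get_calibration("wrist"); im=snapshot("wrist"); cv2.imwrite("pics/w2.png",im[:,:,::-1])
plan([.578,.0773,.11],45.3)
print(proj(cal,[.552,.051,.138]),proj(cal,[.5955,.008,.092]))
E
```

```text
clock: 2.72
tcp_pos: [0.579, 0.0787, 0.1978]
tool_rot: [[0.705, 0.709, 0.001], [0.709, -0.705, 0.0], [0.001, 0.0, -1.0]]
contact_force: [-0.4, 0.3, -0.2]
width: 0.002
clk 2.72 tcp [0.579  0.0787 0.1978] yaw 45.18 j1,j6 [  7.7 142.5] F [-0.4  0.3 -0.2]
tx,ty,tz cm [-0.17  0.02  8.78] spin rad -0.002
clk 2.77 tcp [0.5756 0.0781 0.1917] yaw 45.38 j1,j6 [  7.7 142.3] F [ 0.7  0.1 -6.8]
tx,ty,tz cm [0.16 0.26 8.17] spin rad 0.001
[280.14440484 282.25162711] [349.4480157  253.31890502]
```

View pics/w2.png

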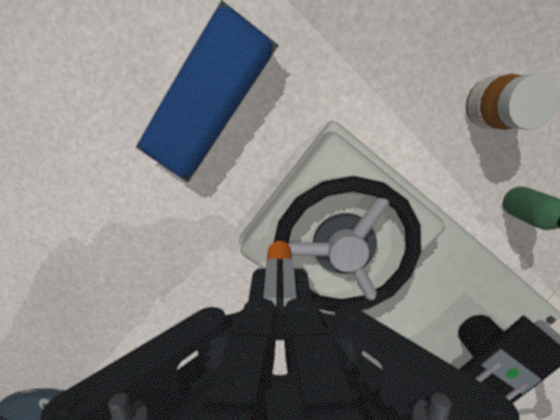

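Here the hub is at (348,253), and its prediction of (349,253) matches. The fingertips, at (280,265), are behind the handle, which is partly hidden at (280,250). I'll descend from here.

```bash
python3 -m pendant '[{"jaw":0,"tx":0.1,"ty":0.2,"tz":2,"spin":0},{"jaw":0,"tx":0.1,"ty":0.2,"tz":4,"spin":0},{"jaw":0,"tx":0.1,"ty":0.2,"tz":6,"spin":0},{"jaw":0,"tx":0.1,"ty":0.2,"tz":7.8,"spin":0},{"jaw":0,"tx":0.1,"ty":0.2,"tz":7.8,"spin":0}]'
python3 -c "
from h import *
snapshot('scene');snapshot('scene')
plan([.568,.067,.11],45.3)"
```

```text
clock: 3.18
tcp_pos: [0.5779, 0.0769, 0.1193]
tool_rot: [[0.702, 0.712, -0.004], [0.712, -0.702, -0.0], [-0.003, -0.003, -1.0]]
contact_force: [-1.1, -0.7, -0.1]
width: -0.003
clk 3.28 tcp [0.5796 0.0769 0.1224] yaw 45.36 j1,j6 [  7.6 142.2] F [ 0.5 -0.2  0.1]
tx,ty,tz cm [-1.52 -0.14  1.24] spin rad 0.001
```

```bash
python3 -m pendant '[{"jaw":0,"tx":0,"ty":0,"tz":0.6,"spin":0},{"jaw":0,"tx":0,"ty":-0.1,"tz":1.2,"spin":0},{"jaw":0,"tx":-0.5,"ty":-0.1,"tz":1.2,"spin":0},{"jaw":0,"tx":-1,"ty":-0.1,"tz":1.2,"spin":0},{"jaw":0,"tx":-1.3,"ty":-0.1,"tz":1.2,"spin":0}]'
python3 -c "
from h import *
snapshot('scene');snapshot('scene')
plan([.568,.067,.11],45.3)"
```

```text
clock: 3.7
tcp_pos: [0.5696, 0.0671, 0.1096]
tool_rot: [[0.704, 0.71, 0.0], [0.71, -0.704, -0.0], [-0.0, 0.0, -1.0]]
contact_force: [-0.8, -0.2, -0.2]
width: -0.001
clk 3.8 tcp [0.5698 0.0671 0.1097] yaw 45.22 j1,j6 [  6.7 141.5] F [ 0.2 -0.3  0.6]
tx,ty,tz cm [-0.14 -0.12 -0.03] spin rad -0.001
```

```bash
cat >> h.py <<'E'
def ring():
    """tool seen from the wheel centre: handle angle if at contact 22 mm ahead along -x; k = wheel centre in tool xy (ideal -2.2, 6.2)"""
    o=ctrl.observe(); R=np.array(o["tool_rot"]); k=R.T@(np.r_[.5955,.008,.11]-o["tcp_pos"])*100
    y=np.degrees(np.arctan2(R[1,0],R[0,0]))
    print("clk",round(o["clock"],2),"yaw",round(y,1),"k",np.round(k,2),"j1,j6",np.round(o["joints"][[0,5]],1),"F tool",np.round(R.T@o["contact_force"],1))
E
python3 -m pendant '[{"jaw":0,"tx":-0.44,"ty":-0.14,"tz":0,"spin":-0.07},{"jaw":0,"tx":-0.88,"ty":-0.25,"tz":0,"spin":-0.14},{"jaw":0,"tx":-1.34,"ty":-0.32,"tz":0,"spin":-0.209},{"jaw":0,"tx":-1.79,"ty":-0.37,"tz":0,"spin":-0.279},{"jaw":0,"tx":-2.25,"ty":-0.38,"tz":0,"spin":-0.349}]'
python3 -c "
from h import *
ring()"
```

```text
clock: 4.22
tcp_pos: [0.5518, 0.0546, 0.1097]
tool_rot: [[0.415, 0.91, 0.001], [0.91, -0.415, 0.001], [0.001, 0.001, -1.0]]
contact_force: [1.1, 2.8, 0.4]
width: 0.004
clk 4.22 yaw 65.5 k [-2.42  5.91 -0.03] j1,j6 [  5.6 120.2] F tool [ 3.  -0.2 -0.4]
```

The force is 3 N along tool +x, which matches pushing the wheel. Continuing the arc.

```bash
python3 -m pendant '[{"jaw":0,"tx":-0.44,"ty":-0.14,"tz":0,"spin":-0.07},{"jaw":0,"tx":-0.88,"ty":-0.25,"tz":0,"spin":-0.14},{"jaw":0,"tx":-1.34,"ty":-0.32,"tz":0,"spin":-0.209},{"jaw":0,"tx":-1.79,"ty":-0.37,"tz":0,"spin":-0.279},{"jaw":0,"tx":-2.25,"ty":-0.38,"tz":0,"spin":-0.349}]' | grep force
python3 -m pendant '[{"jaw":0,"tx":-0.44,"ty":-0.14,"tz":0,"spin":-0.07},{"jaw":0,"tx":-0.88,"ty":-0.25,"tz":0,"spin":-0.14},{"jaw":0,"tx":-1.34,"ty":-0.32,"tz":0,"spin":-0.209},{"jaw":0,"tx":-1.79,"ty":-0.37,"tz":0,"spin":-0.279},{"jaw":0,"tx":-2.25,"ty":-0.38,"tz":0,"spin":-0.349}]' | grep force
python3 -c "
from h import *
ring()"
```

```text
contact_force: [0.5, 3.0, 0.2]
contact_force: [-1.1, 3.9, 2.2]
clk 5.05 yaw 105.4 k [-2.2   5.88 -0.03] j1,j6 [ 1.4 76. ] F tool [ 4.1 -0.  -2.2]
```

```bash
python3 -m pendant '[{"jaw":0,"tx":-0.44,"ty":-0.18,"tz":0,"spin":-0.07},{"jaw":0,"tx":-0.88,"ty":-0.33,"tz":0,"spin":-0.14},{"jaw":0,"tx":-1.34,"ty":-0.44,"tz":0,"spin":-0.209},{"jaw":0,"tx":-1.79,"ty":-0.53,"tz":0,"spin":-0.279},{"jaw":0,"tx":-2.25,"ty":-0.58,"tz":0,"spin":-0.349}]' | grep force
python3 -m pendant '[{"jaw":0,"tx":-0.44,"ty":-0.14,"tz":0,"spin":-0.07},{"jaw":0,"tx":-0.88,"ty":-0.25,"tz":0,"spin":-0.14},{"jaw":0,"tx":-1.34,"ty":-0.32,"tz":0,"spin":-0.209},{"jaw":0,"tx":-1.79,"ty":-0.37,"tz":0,"spin":-0.279},{"jaw":0,"tx":-2.25,"ty":-0.38,"tz":0,"spin":-0.349}]' | grep force
python3 -c "
from h import *
ring()"
```

```text
contact_force: [-1.8, 3.1, 1.8]
contact_force: [-3.5, 2.1, 3.1]
clk 5.88 yaw 145.4 k [-2.13  6.14 -0.03] j1,j6 [-3.2 31.3] F tool [ 4.1 -0.2 -3.1]
```

```bash
python3 -m pendant '[{"jaw":0,"tx":-0.44,"ty":-0.14,"tz":0,"spin":-0.07},{"jaw":0,"tx":-0.88,"ty":-0.25,"tz":0,"spin":-0.14},{"jaw":0,"tx":-1.34,"ty":-0.32,"tz":0,"spin":-0.209},{"jaw":0,"tx":-1.79,"ty":-0.37,"tz":0,"spin":-0.279},{"jaw":0,"tx":-2.25,"ty":-0.38,"tz":0,"spin":-0.349}]' | grep force
python3 -c "
from h import *
ring()"
```

```text
contact_force: [-2.3, 1.4, 3.3]
clk 6.3 yaw 165.4 k [-2.11  6.18 -0.04] j1,j6 [-4.8  9.8] F tool [ 2.6  0.8 -3.3]
```

```bash
python3 -m pendant '[{"jaw":0,"tx":-0.44,"ty":-0.14,"tz":0,"spin":-0.07},{"jaw":0,"tx":-0.88,"ty":-0.25,"tz":0,"spin":-0.14},{"jaw":0,"tx":-1.34,"ty":-0.32,"tz":0,"spin":-0.209},{"jaw":0,"tx":-1.79,"ty":-0.37,"tz":0,"spin":-0.279},{"jaw":0,"tx":-2.25,"ty":-0.38,"tz":0,"spin":-0.349}]' | grep force
python3 -m pendant '[{"jaw":0,"tx":-0.44,"ty":-0.14,"tz":0,"spin":-0.07},{"jaw":0,"tx":-0.88,"ty":-0.25,"tz":0,"spin":-0.14},{"jaw":0,"tx":-1.34,"ty":-0.32,"tz":0,"spin":-0.209},{"jaw":0,"tx":-1.79,"ty":-0.37,"tz":0,"spin":-0.279},{"jaw":0,"tx":-2.25,"ty":-0.38,"tz":0,"spin":-0.349}]' | grep force
python3 -c "
from h import *
ring()"
```

```text
contact_force: [-3.5, -0.4, 1.9]
contact_force: [-2.5, -1.2, 1.3]
clk 7.13 yaw -154.6 k [-2.14  6.28 -0.04] j1,j6 [ -5.5 -30.9] F tool [ 2.8 -0.  -1.3]
```

```bash
python3 -m pendant '[{"jaw":0,"tx":-0.44,"ty":-0.14,"tz":0,"spin":-0.07},{"jaw":0,"tx":-0.88,"ty":-0.25,"tz":0,"spin":-0.14},{"jaw":0,"tx":-1.34,"ty":-0.32,"tz":0,"spin":-0.209},{"jaw":0,"tx":-1.79,"ty":-0.37,"tz":0,"spin":-0.279},{"jaw":0,"tx":-2.25,"ty":-0.38,"tz":0,"spin":-0.349}]' | grep force
python3 -m pendant '[{"jaw":0,"tx":-0.44,"ty":-0.14,"tz":0,"spin":-0.07},{"jaw":0,"tx":-0.88,"ty":-0.25,"tz":0,"spin":-0.14},{"jaw":0,"tx":-1.34,"ty":-0.32,"tz":0,"spin":-0.209},{"jaw":0,"tx":-1.79,"ty":-0.37,"tz":0,"spin":-0.279},{"jaw":0,"tx":-2.25,"ty":-0.38,"tz":0,"spin":-0.349}]' | grep force
python3 -c "
from h import *
ring()"
```

```text
contact_force: [-2.8, -1.8, 2.7]
contact_force: [-0.9, -3.9, 2.0]
clk 7.97 yaw -114.6 k [-2.21  6.32 -0.04] j1,j6 [ -3.4 -68.8] F tool [ 3.9 -0.8 -2. ]
```

```bash
python3 -m pendant '[{"jaw":0,"tx":-0.44,"ty":-0.14,"tz":0,"spin":-0.07},{"jaw":0,"tx":-0.88,"ty":-0.25,"tz":0,"spin":-0.14},{"jaw":0,"tx":-1.34,"ty":-0.32,"tz":0,"spin":-0.209},{"jaw":0,"tx":-1.79,"ty":-0.37,"tz":0,"spin":-0.279},{"jaw":0,"tx":-2.25,"ty":-0.38,"tz":0,"spin":-0.349}]' | grep force
python3 -m pendant '[{"jaw":0,"tx":-0.44,"ty":-0.14,"tz":0,"spin":-0.07},{"jaw":0,"tx":-0.88,"ty":-0.25,"tz":0,"spin":-0.14},{"jaw":0,"tx":-1.34,"ty":-0.32,"tz":0,"spin":-0.209},{"jaw":0,"tx":-1.79,"ty":-0.37,"tz":0,"spin":-0.279},{"jaw":0,"tx":-2.25,"ty":-0.38,"tz":0,"spin":-0.349}]' | grep force
python3 -c "
from h import *
ring()"
```

```text
contact_force: [-0.2, -3.0, 1.4]
contact_force: [0.6, -4.2, 0.8]
clk 8.8 yaw -74.6 k [-2.31  6.31 -0.04] j1,j6 [   0.2 -105.1] F tool [ 4.2  0.6 -0.8]
```

```bash
python3 -m pendant '[{"jaw":0,"tx":-0.44,"ty":-0.14,"tz":0,"spin":-0.07},{"jaw":0,"tx":-0.88,"ty":-0.25,"tz":0,"spin":-0.14},{"jaw":0,"tx":-1.34,"ty":-0.32,"tz":0,"spin":-0.209},{"jaw":0,"tx":-1.79,"ty":-0.37,"tz":0,"spin":-0.279},{"jaw":0,"tx":-2.25,"ty":-0.38,"tz":0,"spin":-0.349}]' | grep force
python3 -m pendant '[{"jaw":0,"tx":-0.44,"ty":-0.14,"tz":0,"spin":-0.07},{"jaw":0,"tx":-0.88,"ty":-0.25,"tz":0,"spin":-0.14},{"jaw":0,"tx":-1.34,"ty":-0.32,"tz":0,"spin":-0.209},{"jaw":0,"tx":-1.79,"ty":-0.37,"tz":0,"spin":-0.279},{"jaw":0,"tx":-2.25,"ty":-0.38,"tz":0,"spin":-0.349}]' | grep force
python3 -c "
from h import *
ring()"
```

```text
contact_force: [1.8, -2.8, -0.3]
contact_force: [2.3, -1.6, -1.1]
clk 9.63 yaw -34.6 k [-2.37  6.25 -0.04] j1,j6 [   4.1 -141.3] F tool [2.8 0.  1.1]
```

```bash
python3 -m pendant '[{"jaw":0,"tx":1,"ty":0,"tz":0,"spin":0},{"jaw":0,"tx":2,"ty":0,"tz":0,"spin":0},{"jaw":0,"tx":2,"ty":0,"tz":-2.5,"spin":0},{"jaw":0,"tx":2,"ty":0,"tz":-5,"spin":0.05},{"jaw":0,"tx":2,"ty":0,"tz":-7,"spin":0.17}]' | grep -E "force|pos"
python3 -m pendant '[{"jaw":0,"tx":0,"ty":0,"tz":0,"spin":0.12},{"jaw":0,"tx":0,"ty":0,"tz":0,"spin":0.24},{"jaw":0,"tx":0,"ty":0,"tz":0,"spin":0.36},{"jaw":0,"tx":0,"ty":0,"tz":0,"spin":0.48},{"jaw":0,"tx":0,"ty":0,"tz":0,"spin":0.6}]' | grep force
python3 -m pendant '[{"jaw":0,"tx":0,"ty":0,"tz":0,"spin":0.12},{"jaw":0,"tx":0,"ty":0,"tz":0,"spin":0.24},{"jaw":0,"tx":0,"ty":0,"tz":0,"spin":0.36},{"jaw":0,"tx":0,"ty":0,"tz":0,"spin":0.48},{"jaw":0,"tx":0,"ty":0,"tz":0,"spin":0.6}]' | grep force
python3 -m pendant '[{"jaw":0,"tx":0,"ty":0,"tz":0,"spin":0.12},{"jaw":0,"tx":0,"ty":0,"tz":0,"spin":0.24},{"jaw":0,"tx":0,"ty":0,"tz":0,"spin":0.36},{"jaw":0,"tx":0,"ty":0,"tz":0,"spin":0.48},{"jaw":0,"tx":0,"ty":0,"tz":0,"spin":0.6}]' | grep force
python3 -m pendant '[{"jaw":0,"tx":0,"ty":0,"tz":0,"spin":0.12},{"jaw":0,"tx":0,"ty":0,"tz":0,"spin":0.24},{"jaw":0,"tx":0,"ty":0,"tz":0,"spin":0.36},{"jaw":0,"tx":0,"ty":0,"tz":0,"spin":0.48},{"jaw":0,"tx":0,"ty":0,"tz":0,"spin":0.6}]' | grep force
python3 - <<'E'
from h import *
c=np.array([.5955,.008]);th=np.radians(53.8);u=np.array([np.cos(th),np.sin(th)]);t=np.array([-u[1],u[0]])
P=c+.062*u-.037*t
plan([*P,.11],th*57.2958+90)
im=snapshot("wrist");cal=get_calibration("wrist");cv2.imwrite("pics/w3.png",im[:,:,::-1])
m=cv2.inRange(cv2.cvtColor(im,cv2.COLOR_RGB2HSV),(4,170,90),(16,255,255))
k,l,s,cc=cv2.connectedComponentsWithStats(m)
print(s[1:][s[1:,4]>60],cc[1:][s[1:,4]>60], proj(cal,[*(c+.062*u),.138]),proj(cal,[*(c+.062*u),.09]))
E
```

```text
tcp_pos: [0.6666, 0.0345, 0.181]
contact_force: [0.2, -0.2, 0.2]
contact_force: [-0.5, 0.8, -1.0]
contact_force: [0.4, 0.2, 0.0]
contact_force: [0.2, -0.0, 0.3]
contact_force: [0.1, 0.9, -0.2]
clk 11.72 tcp [0.6665 0.0346 0.1795] yaw 177.6 j1,j6 [3.  5.4] F [ 0.1  0.9 -0.2]
tx,ty,tz cm [0.46 0.13 6.95] spin rad 0.59
[[ 294  160   37   45 1226]] [[311.64926591 182.89885808]] [315.95828112 193.06770045] [308.67158863 175.57247469]
```

View pics/w3.png

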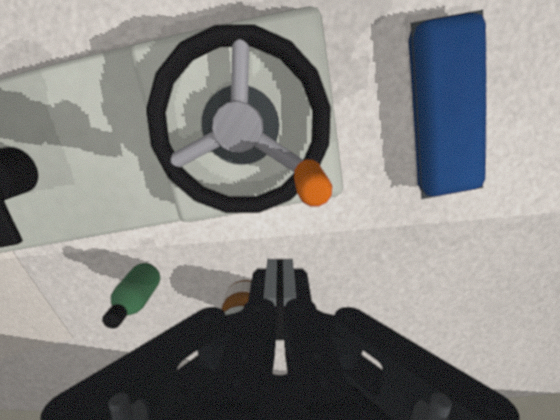

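The handle is at (312,183) against a prediction of (312,184), so it is at about 54°. I'll re-engage from behind with the opposite face.

```bash
python3 -m pendant '[{"jaw":0,"tx":0.4,"ty":0.1,"tz":1,"spin":0.12},{"jaw":0,"tx":0.4,"ty":0.1,"tz":2,"spin":0.24},{"jaw":0,"tx":0.4,"ty":0.1,"tz":3,"spin":0.36},{"jaw":0,"tx":0.4,"ty":0.1,"tz":4,"spin":0.48},{"jaw":0,"tx":0.4,"ty":0.1,"tz":5,"spin":0.59}]' | grep force
python3 - <<'E'
from h import *
c=np.array([.5955,.008]);th=np.radians(53.8);u=np.array([np.cos(th),np.sin(th)]);t=np.array([-u[1],u[0]])
P=c+.062*u-.037*t
plan([*P,.11],th*57.2958+90)
E
```

```text
contact_force: [1.4, -0.7, 0.3]
clk 12.18 tcp [0.6626 0.0358 0.129 ] yaw 143.97 j1,j6 [ 3.1 39.1] F [ 1.4 -0.7  0.3]
tx,ty,tz cm [ 0.07 -0.    1.9 ] spin rad 0.003
```

```bash
python3 -m pendant '[{"jaw":0,"tx":0,"ty":0,"tz":1,"spin":0},{"jaw":0,"tx":0,"ty":0,"tz":1.9,"spin":0},{"jaw":0,"tx":0.5,"ty":0,"tz":1.9,"spin":0},{"jaw":0,"tx":1,"ty":0,"tz":1.9,"spin":0},{"jaw":0,"tx":1.4,"ty":0,"tz":1.9,"spin":0}]' | grep force
python3 - <<'E'
from h import *
ring()
c=np.array([.5955,.008]);th=np.radians(53.8);u=np.array([np.cos(th),np.sin(th)]);t=np.array([-u[1],u[0]])
P=c+.062*u-.022*t
plan([*P,.11],th*57.2958+90)
E
```

```text
contact_force: [1.0, -0.5, 0.8]
clk 12.6 yaw 144.3 k [ 2.36 -6.19  0.08] j1,j6 [ 3.9 39.6] F tool [-1.1  0.2 -0.8]
clk 12.6 tcp [0.6508 0.0445 0.1108] yaw 144.28 j1,j6 [ 3.9 39.6] F [ 1.  -0.5  0.8]
tx,ty,tz cm [ 0.11 -0.01  0.08] spin rad 0.008
```

```bash
python3 -m pendant '[{"jaw":0,"tx":0.44,"ty":0.14,"tz":0,"spin":-0.07},{"jaw":0,"tx":0.88,"ty":0.25,"tz":0,"spin":-0.14},{"jaw":0,"tx":1.34,"ty":0.32,"tz":0,"spin":-0.209},{"jaw":0,"tx":1.79,"ty":0.37,"tz":0,"spin":-0.279},{"jaw":0,"tx":2.25,"ty":0.38,"tz":0,"spin":-0.349}]' | grep force
python3 -c "
from h import *
ring()"
```

```text
contact_force: [3.2, -0.2, -3.7]
clk 13.02 yaw 164.4 k [ 2.43 -6.15  0.11] j1,j6 [ 5.5 21. ] F tool [-3.1  0.7  3.7]
```

```bash
python3 -m pendant '[{"jaw":0,"tx":0.44,"ty":0.14,"tz":0,"spin":-0.07},{"jaw":0,"tx":0.88,"ty":0.25,"tz":0,"spin":-0.14},{"jaw":0,"tx":1.34,"ty":0.32,"tz":0,"spin":-0.209},{"jaw":0,"tx":1.79,"ty":0.37,"tz":0,"spin":-0.279},{"jaw":0,"tx":2.25,"ty":0.38,"tz":0,"spin":-0.349}]' | grep force
python3 -m pendant '[{"jaw":0,"tx":0.44,"ty":0.14,"tz":0,"spin":-0.07},{"jaw":0,"tx":0.88,"ty":0.25,"tz":0,"spin":-0.14},{"jaw":0,"tx":1.34,"ty":0.32,"tz":0,"spin":-0.209},{"jaw":0,"tx":1.79,"ty":0.37,"tz":0,"spin":-0.279},{"jaw":0,"tx":2.25,"ty":0.38,"tz":0,"spin":-0.349}]' | grep force
python3 -c "
from h import *
ring()"
```

```text
contact_force: [3.3, 0.7, -2.4]
contact_force: [2.9, 2.6, -3.2]
clk 13.85 yaw -155.5 k [ 2.38 -6.06  0.12] j1,j6 [  7.  -17.4] F tool [-3.7  1.2  3.2]
```

```bash
python3 -m pendant '[{"jaw":0,"tx":0.44,"ty":0.14,"tz":0,"spin":-0.07},{"jaw":0,"tx":0.88,"ty":0.25,"tz":0,"spin":-0.14},{"jaw":0,"tx":1.34,"ty":0.32,"tz":0,"spin":-0.209},{"jaw":0,"tx":1.79,"ty":0.37,"tz":0,"spin":-0.279},{"jaw":0,"tx":2.25,"ty":0.38,"tz":0,"spin":-0.349}]' | grep force
python3 - <<'E'
from h import *
ring()
W=np.load("w1.npy",allow_pickle=True).item()
cal=get_calibration("wrist");im=snapshot("wrist");ring()
cv2.imwrite("pics/w4.png",im[:,:,::-1])
im2=snapshot("scene");
for n,i in (("w",im),("s",im2)):
    m=cv2.inRange(cv2.cvtColor(i,cv2.COLOR_RGB2HSV),(4,170,90),(16,255,255))
    k,l,s,cc=cv2.connectedComponentsWithStats(m);q=s[1:,4]>60;print(n,s[1:][q],cc[1:][q])
for d in (130,133,135.3):
    a=np.radians(d);print(d,proj(cal,[.5955+.062*np.cos(a),.008+.062*np.sin(a),.114]),proj(get_calibration("scene"),[.5955+.062*np.cos(a),.008+.062*np.sin(a),.114]))
E
```

```text
contact_force: [2.2, 3.4, -2.7]
clk 14.27 yaw -135.5 k [ 2.32 -6.02  0.12] j1,j6 [  6.7 -37.7] F tool [-4.   0.9  2.7]
clk 14.32 yaw -135.3 k [ 2.28 -6.03  0.12] j1,j6 [  6.7 -38.1] F tool [-1.9 -0.  -0.8]
w [[ 257  206   51   85 3253]] [[282.68675069 250.45035352]]
s [[ 88  99  13  31  88]
 [397 393  11  27 113]] [[ 94.         114.30681818]
 [402.15044248 406.00884956]]
130 [282.56401306 252.89707095] [319.27506419 195.68353951]
133 [282.93629599 246.80406683] [319.24503084 194.650089  ]
135.3 [282.98297412 242.0621526 ] [319.17195297 193.86022657]
```

View pics/w4.png

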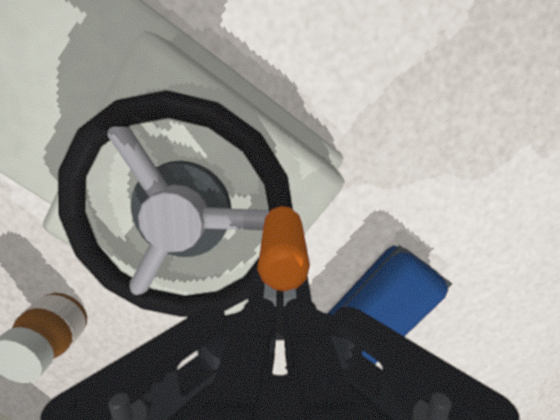

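Handle at (257–308, 206–291) lies against the fingertips, roughly 2–3° short by estimate. I'll retreat and compare the fixed cameras with the first pictures.

```bash
python3 -m pendant '[{"jaw":0,"tx":-1,"ty":0,"tz":0,"spin":0},{"jaw":0,"tx":-2,"ty":0,"tz":0,"spin":0},{"jaw":0,"tx":-2,"ty":0,"tz":-3,"spin":0},{"jaw":0,"tx":-2,"ty":0,"tz":-6.5,"spin":0},{"jaw":0,"tx":-2,"ty":0,"tz":-10,"spin":0}]' | grep -E "force|pos"
python3 -m pendant '[{"jaw":0,"tx":1.6,"ty":3.3,"tz":0,"spin":0},{"jaw":0,"tx":3.2,"ty":6.6,"tz":0,"spin":0},{"jaw":0,"tx":5,"ty":10,"tz":0,"spin":0},{"jaw":0,"tx":6.8,"ty":13.4,"tz":0,"spin":0},{"jaw":0,"tx":8.5,"ty":16.8,"tz":0,"spin":0}]' | grep -E "force|pos"
cat >> h.py <<'E'
def cen(im,guess):
    x0,y0=int(guess[0])-22,int(guess[1])-22; c=np.ascontiguousarray(im[y0:y0+44,x0:x0+44])
    m=cv2.inRange(cv2.cvtColor(c,cv2.COLOR_RGB2HSV),(3,150,70),(18,255,255))
    # weighted by orangeness (R-B), subpixel
    w=np.clip(c[:,:,0].astype(float)-c[:,:,2]-60,0,None)*cv2.dilate(m,np.ones((5,5)))/255
    Y,X=np.mgrid[y0:y0+44,x0:x0+44]; return np.array([(w*X).sum(),(w*Y).sum()])/w.sum(),w.sum()
def compare(tag):
    for n,g in (("top",(286,252)),("scene",(319,195))):
        old=cv2.imread(f"pics/{n}0.png")[:,:,::-1]; new=snapshot(n); cv2.imwrite(f"pics/{n}{tag}.png",new[:,:,::-1]); cal=get_calibration(n)
        a,wa=cen(old,g); b,wb=cen(new,g)
        A=at(cal,*a,.114);B=at(cal,*b,.114); f=lambda P:np.degrees(np.arctan2(P[1]-.008,P[0]-.5955))
        print(n,a.round(2),b.round(2),int(wa),int(wb),"d mm",np.round((B-A)*1000,1),"ang",f(A).round(2),f(B).round(2))
E
python3 -c "
from h import *
compare('1')"
```

```text
tcp_pos: [0.5843, 0.0814, 0.2112]
contact_force: [1.3, 0.6, 0.6]
tcp_pos: [0.4051, 0.1428, 0.2105]
contact_force: [0.4, 1.0, -0.1]
top [286.34 252.08] [285.87 251.59] 9560 9907 d mm [1.  0.9 0. ] ang 135.66 134.45
scene [320.16 193.36] [320.15 193.81] 9554 9983 d mm [1.1 0.9 0. ] ang 136.61 135.37
```

Both cameras agree that the handle is 1.35 mm (1.25°) short. I'll retrace the path and nudge it that last bit.

```bash
python3 -m pendant '[{"jaw":0,"tx":-1.8,"ty":-3.4,"tz":0,"spin":0},{"jaw":0,"tx":-3.6,"ty":-6.8,"tz":0,"spin":0},{"jaw":0,"tx":-5.3,"ty":-10.2,"tz":0,"spin":0},{"jaw":0,"tx":-7,"ty":-13.6,"tz":0,"spin":0},{"jaw":0,"tx":-8.5,"ty":-16.8,"tz":0,"spin":0}]' | grep -E "force|pos"
python3 -m pendant '[{"jaw":0,"tx":0,"ty":0,"tz":0,"spin":0},{"jaw":0,"tx":0,"ty":0,"tz":3,"spin":0},{"jaw":0,"tx":0,"ty":0,"tz":6,"spin":0},{"jaw":0,"tx":0,"ty":0,"tz":8.5,"spin":0},{"jaw":0,"tx":0,"ty":0,"tz":10,"spin":0}]' | grep -E "force|pos"
python3 -m pendant '[{"jaw":0,"tx":0.6,"ty":0,"tz":0,"spin":0},{"jaw":0,"tx":1.2,"ty":0,"tz":0,"spin":0},{"jaw":0,"tx":1.6,"ty":0,"tz":0,"spin":0},{"jaw":0,"tx":1.8,"ty":0,"tz":0,"spin":0},{"jaw":0,"tx":1.8,"ty":0,"tz":0,"spin":0}]' | grep -E "force|pos"
python3 -c "
from h import *
ring()"
```

```text
tcp_pos: [0.587, 0.0802, 0.2101]
contact_force: [1.0, 1.7, -0.4]
tcp_pos: [0.5838, 0.0809, 0.1074]
contact_force: [-0.8, -0.2, -0.1]
tcp_pos: [0.5716, 0.0676, 0.1117]
contact_force: [0.1, -0.6, -0.3]
clk 16.55 yaw -135.9 k [ 2.44 -5.94  0.17] j1,j6 [  6.8 -37.3] F tool [ 0.4 -0.5  0.3]
```

```bash
python3 -m pendant '[{"jaw":0,"tx":0.1,"ty":0,"tz":0,"spin":0},{"jaw":0,"tx":0.2,"ty":0,"tz":0,"spin":0},{"jaw":0,"tx":0.25,"ty":0,"tz":0,"spin":0},{"jaw":0,"tx":0.3,"ty":0,"tz":0,"spin":0},{"jaw":0,"tx":0.3,"ty":0,"tz":0,"spin":0}]' | grep -E "force|pos"
python3 -c "
from h import *
ring()"
python3 -m pendant '[{"jaw":0,"tx":-1,"ty":0,"tz":0,"spin":0},{"jaw":0,"tx":-2,"ty":0,"tz":0,"spin":0},{"jaw":0,"tx":-2,"ty":0,"tz":-3,"spin":0},{"jaw":0,"tx":-2,"ty":0,"tz":-6.5,"spin":0},{"jaw":0,"tx":-2,"ty":0,"tz":-10,"spin":0}]' | grep -E "force|pos"
python3 -m pendant '[{"jaw":0,"tx":1.6,"ty":3.3,"tz":0,"spin":0},{"jaw":0,"tx":3.2,"ty":6.6,"tz":0,"spin":0},{"jaw":0,"tx":5,"ty":10,"tz":0,"spin":0},{"jaw":0,"tx":6.8,"ty":13.4,"tz":0,"spin":0},{"jaw":0,"tx":8.5,"ty":16.8,"tz":0,"spin":0}]' | grep -E "force|pos"
python3 - <<'E'
from h import *
compare('2')
for n in ("top","scene"):
    for t in ("jar","dropper","case"): print(n,t,[(r["box"],round(r["p"],2)) for r in look_for(n,t)[:1]])
a=cv2.imread("pics/scene2.png")[90:310,140:420];b=cv2.imread("pics/top2.png")[90:310,180:500]
cv2.imwrite("pics/v2.png",np.hstack([cv2.resize(a,(350,275)),cv2.resize(b,(400,275))]))
E
```

```text
tcp_pos: [0.5694, 0.0661, 0.1106]
contact_force: [2.1, 1.7, 1.6]
clk 16.97 yaw -135.9 k [ 2.17 -5.99  0.06] j1,j6 [  6.6 -37.5] F tool [-2.7 -0.3 -1.6]
tcp_pos: [0.5832, 0.0805, 0.2109]
contact_force: [1.5, 0.5, 1.0]
tcp_pos: [0.4041, 0.1419, 0.2102]
contact_force: [0.0, 1.0, 0.6]
top [286.34 252.08] [285.99 251.74] 9560 9899 d mm [0.7 0.7 0. ] ang 135.66 134.79
scene [320.16 193.36] [320.15 193.7 ] 9554 10037 d mm [0.8 0.7 0. ] ang 136.61 135.67
top jar [([304.6, 128.2, 21.7, 26.6], 0.86)]
top dropper [([359.4, 146.1, 21.9, 15.4], 0.8)]
top case [([205.8, 197.9, 34.8, 74.3], 0.77)]
scene jar [([215.7, 248.1, 21.3, 32.1], 0.58)]
scene dropper [([195.0, 213.3, 13.9, 27.9], 0.81)]
scene case [([327.2, 233.1, 57.8, 62.0], 0.76)]
```

View pics/v2.png

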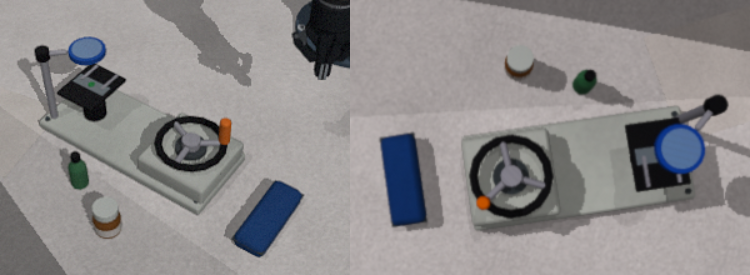

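The final views show the handle at its starting pixels, (483,203) in the top crop. It is about 0.9° short, the bystanders are unmoved and the arm is clear. Handing in.

```bash
python3 -c "
from h import *
print(job.sign_off(), ctrl.observe()['clock'])"
```

```text
the job is handed in; nothing more can be done
the job is handed in; nothing more can be done
```

I pushed the handle anticlockwise through one full turn with closed fingertips, and the job is handed in. It ended about 0.9° (1 mm) short of where it began. The turn took two strokes of about 280° and 80°, with a lift and half-turn of the hand between them. A last nudge of about 0.3° followed, because the handle first stopped 1.25° short. The nudge was meant to close all of that gap.

- **Handle position:** the top and scene cameras, compared with their first pictures, agree on the 0.9°. I left it there rather than risk pushing past the start.
- **Forces and time:** the force readings I took while pushing stayed under about 5 N. The clock was at about 18 s of the 58 s allowed.
- **Bystanders:** the jar, dropper bottle and spectacle case looked unmoved in the last pictures. The network's boxes shifted by up to about 4 pixels, mostly on the case, which I took as detection noise.
- **Not checked:** I did not measure the stage's 12 mm rise separately; I took it from the wheel's turn.

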